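Hang the rinsed steel bottle on the drying peg

ROBOT

A 6-joint arm with a two-finger parallel gripper is mounted at the origin on the work surface. World frame = base frame: x ahead of the robot, y to its left, z up, the work surface at z = 0. Lengths are in m, angles in rad, forces in N, time in s.
With the tool pointing down it reaches from about 0.275 to 0.75 m from the base axis. Payload 10.2 kg.
Tool frame: the origin (TCP) lies between the finger pads; the fingertips stand 8 mm ahead of it and the grasp point (between the pads) lies 11 mm behind it; z points along the fingers, y is the line along which they close (so a half turn about z gives the same grasp; the last joint's range is limited). The gripper opens to 85 mm and grips with 20 to 120 N. Pads are 22 mm wide; open, the fingers measure 114 mm over their backs; the gripper's body (76 mm by 85 mm) begins 54 mm behind the grasp point. The pads swing forward as they close: fully open they stand 13 mm farther back than shut.
Start: joints at [1.043, 0.313, 1.498, -0, 1.331, -0.223], TCP at [0.158, 0.501, 0.213] pointing down, gripper open.
Joint ranges: [-2.94, 2.94], [-0.97, 2.17], [0.19, 2.56], [-1.23, 4.37], [0.02, 3.11], [-2.88, 2.88]. Speed limits (rad/s): [2.39, 2.39, 3.01, 3.14, 3.14, 3.14].

INTERFACE

Orientations are given as a unit quaternion [w, x, y, z].
In Python, from plant import env, get_image, workorder gives the robot as it stands.
- The arm moves only by the tool move_arm, never from a script. Its argument "plan" is a list of rows, each a list of 7 numbers: the shift along the world's x, y, z as a fraction of full scale, then the turn, a rotation vector about the world's x, y, z as a fraction of full scale, then the closure, from -1 (fully open) to 1 (shut). A call has 1 to 12 rows; each row shifts and turns the commanded pose from where the row before left it; what a row does not reach is not made up. Full scale, the value 1, is 5 cm for a shift and 45 degrees for a turn. A row lasts 1/8 s, in which the tool goes at most 62.5 mm and 10.7 degrees, less where a joint would pass 70% of its speed; a pose out of reach is approached as far as the arm can. A call with a number of a shift or a turn outside -1 to 1 is refused whole. A call with a gripper value outside its range is refused whole. The fingers move at their own pace and stop on an object; "squeeze" is the grip in N (left out, the last holds). Time passes only in rows, so rows that do not move let the fingers close. It gives the time, the measured TCP pose, the force, the opening and the grip force at its end, in the units of the state.
- env.read_state(): the state, without advancing time (a new reading comes with each control period).
- get_image(name): name is "scene" or "top" or "wrist"; returns a dict with "image" (480x640x3 uint8, red, green, blue), "z_map" (480x640 float32, m along the optical axis (not along the pixel's ray), 0 where there is no reading), "intrinsics" (3x3 intrinsics, pixels), "xyz" and "orientation" of the camera in the world. Camera axes: x right, y down, z forward; pixel columns grow to the right and rows downward; lengths in m; the calibration is good to about 2 mm. A picture is of the moment at which its call begins.
- workorder.finish_job(): hands the job in; it is judged then, once.
The state is a dict: "time_s": time; "joint_pos": joint angles; "dq": joint speeds; "joint_torque": joint torques, N m; "tool_pos": TCP position; "eef_rot": TCP orientation; "wrist_force": force on the tool from outside, world axes, zero at the start; "ft_torque": the same for the moment, N m; "width": finger opening in m; "grasp_force": force on a finger pad.
Only numpy, scipy, OpenCV 4.12 (cv2) and the standard library are available. Lean on these libraries where they do the work, as an engineer would, in place of code of your own. Each camera call takes 0.05 s, during which the arm holds its last target. There are 200 camera calls.

TASK

Take the rinsed steel bottle out of its sloping cradle, turn it mouth-down and lower it over the peg of the free drying stand until its mouth rests on the stand's raised collar; then gently press the bottle straight down so that it pushes the stiff collar fully home onto the stand's base, and leave it standing there upside down. Do not touch the collar with the fingers, do not jam the bottle hard against the stand, and leave the other things on the table alone.

Things in the scene. Friction and masses are not known exactly. Their poses are not given: they have to be found in the camera images.
- bottle: Plain steel bottle, open, 170 mm long, about 0.24 kg. Origin: centre of its closed base; z runs along its axis from base to mouth. Outside: 60 mm diameter up to z = 112 mm, shoulder to 134 mm, then a straight neck 39 mm wide to the mouth. Bore of the neck 32 mm; free inside to 108 mm from the mouth. It starts in the cradle, z along the cradle's x and 21 degrees below level (mouth low).
- mouth (a point): Centre of the bottle's open mouth, on its axis at 170 mm from the base; axes as the bottle's.
- cradle: Fixed draining cradle, grey foot 210 x 50 mm, two sloping rails 42 mm apart. Origin on the table under its middle; x level towards the bottle's mouth. The bottle's base is 80 mm behind the origin, axis 92 mm up there. The rails carry the bottle 48 to 112 mm from its base, over 20 mm below its axis: the part near the base is free to grip across. A stop 56 mm high stands just beyond the mouth.
- stand: The free drying stand, fixed: round grey base 116 mm in diameter, 14 mm thick, and an upright steel peg 28 mm in diameter, flat on top with a 1.5 mm bevel, that ends 129 mm above the table. Origin: on the table on the peg's axis; z up.
- peg_tip (a point): The centre of the top of the peg, 129 mm above the stand's origin.
- collar (a joint): Height (m) of the collar's underside above the stand's base, 0 = fully home. The collar is a grey ring round the peg, 56 mm wide and 12 mm thick; it grips the peg, moves only when pushed with 6 N or more (the bottle's weight does not move it) and stays where left. It starts 28 to 45 mm up.
- collar_top (a point): Centre of the collar's top face (26 mm above the table when the collar is home), on which the bottle's mouth comes to rest.
- cup_stand: Another drying stand, fixed, already in use: base 104 mm in diameter, with a short peg on which a steel cup (76 mm in diameter, 85 mm high) stands upside down, its top 99 mm above the table. Origin on the table on its axis. Leave it alone.
- cup: The steel cup on the other stand, upside down; origin at the centre of its closed bottom, which is on top. Leave it alone.
- dish_a: Steel dish with plastic chips, 92 mm in diameter, 14 mm high; origin under its centre. Bystander.
- dish_b: A second such dish, 92 mm in diameter, 14 mm high; origin under its centre. Bystander.
- mug: White mug, 78 mm in diameter, 92 mm high, handle to its +y; origin under its centre. Bystander.
- spray: Upright can, 60 mm in diameter, 170 mm high; origin under its centre. Bystander.
- wrench: Steel wrench lying flat on the table, about 180 mm long, its length along its x axis. Bystander.
Things that resemble listed ones, but are neither listed nor needed, are in the scene too. Leave any red look-alike of the bottle alone. What is shaped like the stand but yellow is not meant.

How it is judged:
By the outcome, as a careful person would: the job done as asked, in the order asked, and still so for the second after the job is handed in, with the robot touching nothing.
It also fails if it takes over 51 s, if anything falls off the work surface, if the arm or the gripper's body presses on something with over 40 N, if the wrist force passes 120 N, or if a joint passes its speed limit or range.

## Working session

There is one attempt and no reset: what is moved stays moved. The work goes in short steps, Python scripts to look and compute and a tool call to move; the robot and the scene stay as the last step left them, time stands still between calls to the robot, and variables do not carry over. Pictures are saved under pics/ and viewed, at most 10 in all, crops included, and the job is handed in when it is done.

Besides the shell and the picture viewer there is one more tool, called after "Call:" as a command line: name --pt "numbers of a row" for each row, then --argument value for the rest. move_arm: Moves the arm, as the interface text tells. Its arguments: {"type":"object","properties":{"plan":{"type":"array","items":{"type":"array","items":{"type":"number"}}},"squeeze":{"type":"number"}},"required":["plan"]}

```bash
mkdir -p pics; ls
python3 - <<'E'
from plant import env,get_image
import numpy as np,cv2
for n in ["scene","top"]:
    d=get_image(n); np.savez(f"{n}.npz",**d); cv2.imwrite(f"pics/{n}0.png",d["image"][:,:,::-1])
    print(n,d["intrinsics"],d["xyz"],d["orientation"])
print(env.read_state())
E
```

```text
pics
scene [[573.09188737   0.         315.25685612]
 [  0.         573.09188737 239.5807506 ]
 [  0.           0.           1.        ]] [ 1.18180385 -0.50495625  1.03400062] [-0.31344922  0.81088829  0.46439648 -0.16895466]
top [[563.13508062   0.         319.98042013]
 [  0.         563.13508062 244.77952995]
 [  0.           0.           1.        ]] [ 0.15929589 -0.07097191  1.65823773] [ 0.07774235 -0.70161503  0.70405791 -0.07742702]
{'time_s': 0.1, 'joint_pos': array([ 1.04259269e+00,  3.13389575e-01,  1.49833271e+00,  6.16100571e-06,
        1.33100101e+00, -2.23370482e-01]), 'dq': array([-0.00114205, -0.00275962, -0.0025661 ,  0.00032875,  0.00188   ,
       -0.00019883]), 'joint_torque': array([ 2.47932068e-03, -4.12909162e+01, -2.60139459e+01, -1.89823259e-04,
        3.07301700e-03,  2.25704895e-05]), 'tool_pos': array([0.15744174, 0.50058522, 0.21220529]), 'eef_rot': array([-2.10259871e-04,  1.51827834e-01,  9.88406793e-01, -5.24777345e-04]), 'wrist_force': array([ 0.08267984, -0.2474769 ,  0.36370825]), 'ft_torque': array([ 0.04279949, -0.02288324,  0.01983902]), 'grasp_force': 0.0, 'width': 0.08533374250505503}
```

View pics/scene0.png

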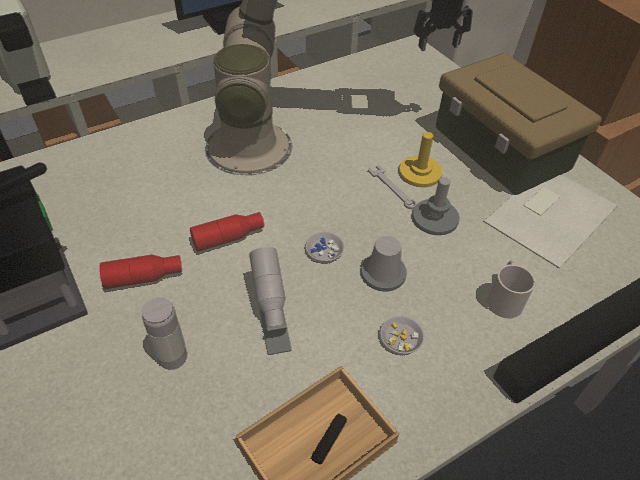

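View pics/top0.png

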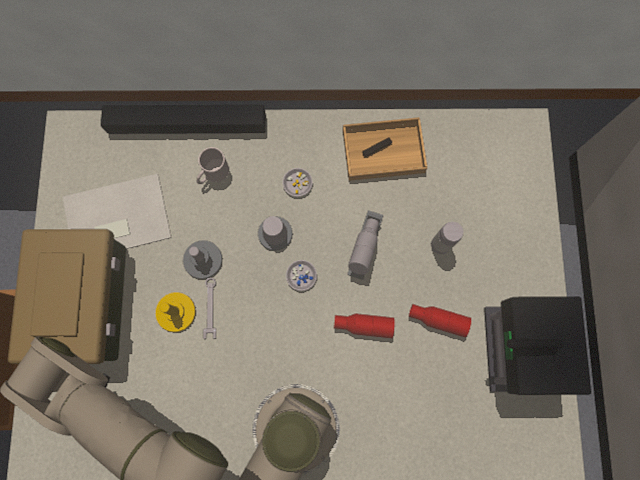

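The scene view shows the steel bottle at (267,288), mouth towards (275,325). Look-alikes:
- **Bottle:** red bottles at (228,231) and (141,270), and the spray can at (165,335).
- **Stand:** the grey free stand is at (436,210). The yellow one at (422,165) and the cup stand at (384,265) are not meant.

I choose the steel bottle at top (365,245) and the grey stand at top (202,259).

```bash
cat > h.py <<'E'
import numpy as np,cv2
from scipy.spatial.transform import Rotation as R
from scipy.optimize import least_squares
def rot(q): return R.from_quat([q[1],q[2],q[3],q[0]]).as_matrix()
def cloud(d):
    K=d["intrinsics"]; z=d["z_map"]; v,u=np.mgrid[:480,:640]
    c=np.stack([(u-K[0,2])/K[0,0]*z,(v-K[1,2])/K[1,1]*z,z],-1)
    p=c@rot(d["orientation"]).T+d["xyz"]; p[z==0]=np.nan; return p
def ray(d,u,v,h):
    K=d["intrinsics"]; r=rot(d["orientation"])@[(u-K[0,2])/K[0,0],(v-K[1,2])/K[1,1],1]
    return d["xyz"]+r*(h-d["xyz"][2])/r[2]
E
python3 - <<'E'
from h import *
T=np.load("top.npz");S=np.load("scene.npz")
for n,d,b,s in [("top",T,(340,205,395,285),(178,235,228,285)),("scene",S,(240,235,300,345),(405,170,465,238))]:
    p=cloud(d)
    q=p[b[1]:b[3],b[0]:b[2]].reshape(-1,3)
    print(n,"table z",np.nanmedian(q[np.abs(q[:,2])<.012][:,2]))
    q=q[q[:,2]>.055]
    # body fit: params x0,y0 (cradle origin), yaw
    def f(a):
        x,y,w=a; e=np.array([np.cos(w),np.sin(w),0]); ax=e*np.cos(np.radians(21))-np.array([0,0,np.sin(np.radians(21))])
        B=np.array([x,y,0])-.08*e+[0,0,.092]; t=(q-B)@ax; r=np.linalg.norm(q-B-np.outer(t,ax),axis=1)
        R0=np.interp(t,[0,.112,.134,.17],[.03,.03,.0195,.0195])
        o=np.maximum(0,-t)+np.maximum(0,t-.17)
        return np.hypot(r-R0,o)
    m=q.mean(0); best=min((least_squares(f,[m[0],m[1],w],loss="soft_l1",f_scale=.003) for w in (-.6,-.2,.2,.6)),key=lambda r:r.cost)
    print("bottle/cradle",best.x.round(4),len(q),"res",np.median(best.fun).round(4))
    g=p[s[1]:s[3],s[0]:s[2]].reshape(-1,3)
    bs=g[(g[:,2]>.008)&(g[:,2]<.02)]; 
    h=cv2.convexHull(bs[:,:2].astype(np.float32)*1000)[:,0]
    print("base circle",np.array(cv2.minEnclosingCircle(h)[0]).round(1),cv2.minEnclosingCircle(h)[1])
    def fc(a): return np.hypot(*(h-a[:2]).T)-58
    print(" fit",least_squares(fc,h.mean(0),loss="soft_l1",f_scale=1.5).x.round(1))
    pt=g[(g[:,2]>.12)&(g[:,2]<.14)]; print("peg top",pt.mean(0).round(4),len(pt),pt[:,2].max())
    k=g[(g[:,2]>.035)&(g[:,2]<.1)]; print("z hist",np.histogram(k[:,2],13,(.035,.1))[0])
def crop(d,b): return cv2.resize(d["image"][b[1]:b[3],b[0]:b[2],::-1],(390,480),interpolation=cv2.INTER_CUBIC)
cv2.imwrite("pics/crop.png",np.hstack([crop(S,(230,230,310,355)),crop(S,(400,160,470,240))]))
E
```

```text
top table z 0.0007192623043401625
bottle/cradle [ 0.5182 -0.2011 -0.3253] 978 res 0.002
base circle [481.1 285.1] 90.7924575805664
 fit [468.2 271.8]
peg top [0.4853 0.281  0.1286] 85 0.13778788419600918
z hist [ 0  2  7 56 82 37  5  4  2  6  7  5  7]
scene table z -0.00019483483281512726
bottle/cradle [ 0.5168 -0.2028 -0.3264] 1830 res 0.0012
base circle [431.1 302.1] 120.6725082397461
 fit [485.2 278.8]
peg top [0.4885 0.2777 0.127 ] 94 0.1313887308525995
z hist [  1  13  27 104 109  17  15  17  20  13  16  25  13]
```

View pics/crop.png

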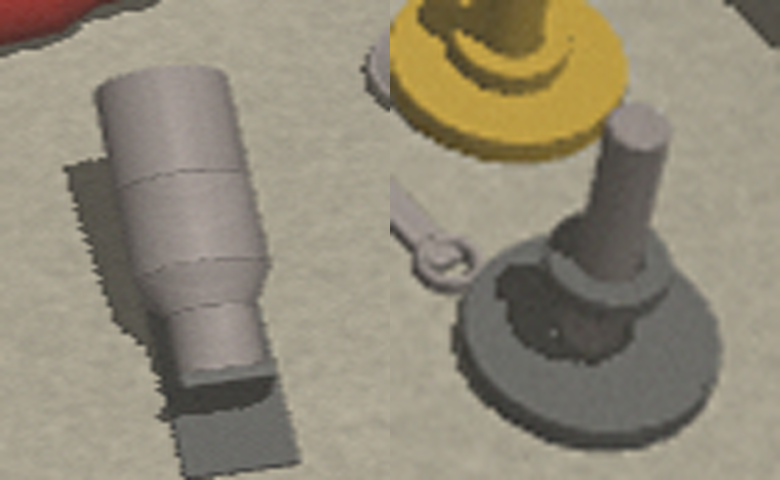

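The crop confirms the steel bottle (base at upper left, mouth low by the stop) and the grey stand with its raised collar. Next I'll work out the pregrasp: tool 60° below level, pointing along the bottle, closing across it.

```bash
cat >> h.py <<'E'
def tool(yaw,dip):  # closing line level, across heading yaw; tool z dips 'dip' deg below level
    e=np.array([np.cos(yaw),np.sin(yaw),0]); y=np.array([-e[1],e[0],0]); t=np.radians(dip)
    z=e*np.cos(t)-np.array([0,0,np.sin(t)]); return np.stack([np.cross(y,z),y,z],1)
def go(s,p,M,n=None):
    d=(np.array(p)-s["tool_pos"])/.05; w=R.from_matrix(M@rot(s["eef_rot"]).T).as_rotvec()/(np.pi/4)
    k=max(np.abs(d).max()/.9,np.linalg.norm(w)/.22); print("total",d.round(2),w.round(3),"min rows",round(k,1))
    if n: print("per row x",n,(d/n).round(3),(w/n).round(4))
E
cat > st.py <<'E'
from h import *
from plant import env
s=env.read_state()
def show():
    print({k:np.round(v,3) for k,v in s.items() if k not in("dq","joint_torque","ft_torque")})
E
python3 - <<'E'
from st import *
print("eefM",rot(s["eef_rot"]).round(2))
M=tool(-.326,60);print(M.round(2)); w=-.326
e=np.array([np.cos(w),np.sin(w),0]);a=e*np.cos(np.radians(21))-np.array([0,0,np.sin(np.radians(21))])
B=np.array([.5175,-.202,.092])-.08*e; G=B+.028*a; tcp=G+.011*M[:,2]
print("TCP grasp",tcp, "pre",tcp-.1*M[:,2])
go(s,tcp-.1*M[:,2],M,24)
T=np.load("top.npz")
for u,v,h in[(365,326,.06),(440,320,.06),(448,230,.17)]:print(ray(T,u,v,h).round(3))
E
```

```text
eefM [[-0.95  0.3  -0.  ]
 [ 0.3   0.95 -0.  ]
 [ 0.   -0.   -1.  ]]
[[-0.82  0.32  0.47]
 [ 0.28  0.95 -0.16]
 [-0.5   0.   -0.87]]
TCP grasp [ 0.47168731 -0.18651249  0.07243942] pre [ 0.42432077 -0.17049967  0.15904196]
total [  5.34 -13.42  -1.06] [-0.206 -0.635 -0.026] min rows 14.9
per row x 24 [ 0.222 -0.559 -0.044] [-0.0086 -0.0264 -0.0011]
[ 0.282 -0.197  0.06 ]
[ 0.298 -0.409  0.06 ]
[ 0.532 -0.42   0.17 ]
```

Call:
move_arm --pt "0.3 -0.5 0.1 0 0 0 -1" --pt "0.3 -0.56 0.1 0 0 0 -1" --pt "0.3 -0.56 0 0 0 0 -1" --pt "0.3 -0.56 0 0 0 0 -1" --pt "0.3 -0.56 0 0 0 0 -1" --pt "0.3 -0.56 0 0 0 0 -1" --pt "0.3 -0.56 0 0 0 0 -1" --pt "0.3 -0.56 0 0 0 0 -1" --pt "0.3 -0.56 0 -0.02 -0.05 0 -1" --pt "0.3 -0.56 0 -0.02 -0.05 0 -1" --pt "0.3 -0.56 0 -0.02 -0.05 0 -1" --pt "0.3 -0.56 0 -0.02 -0.05 0 -1"

```text
time_s: 1.6
tool_pos: [0.3378, 0.1668, 0.2226]
eef_rot: [0.083, 0.151, 0.985, -0.019]
wrist_force: [0.6, 0.6, 0.5]
width: 0.0852
grasp_force: 0.0
```

Run:
```python
from st import *
show(); go(s,[.424,-.1705,.159],tool(-.326,60),12)
```

```text
{'time_s': np.float64(1.6), 'joint_pos': array([ 0.217, -0.101,  1.947, -0.105,  1.157, -1.013]), 'tool_pos': array([0.338, 0.167, 0.223]), 'eef_rot': array([ 0.083,  0.151,  0.985, -0.019]), 'wrist_force': array([0.599, 0.563, 0.48 ]), 'grasp_force': np.float64(0.0), 'width': np.float64(0.085)}
total [ 1.72 -6.75 -1.27] [-0.124 -0.433 -0.022] min rows 7.5
per row x 12 [ 0.144 -0.562 -0.106] [-0.0104 -0.0361 -0.0019]
```

Call:
move_arm --pt "0.144 -0.56 -0.1 -0.0104 -0.036 -0.002 -1" --pt "0.144 -0.56 -0.1 -0.0104 -0.036 -0.002 -1" --pt "0.144 -0.56 -0.1 -0.0104 -0.036 -0.002 -1" --pt "0.144 -0.56 -0.1 -0.0104 -0.036 -0.002 -1" --pt "0.144 -0.56 -0.1 -0.0104 -0.036 -0.002 -1" --pt "0.144 -0.56 -0.1 -0.0104 -0.036 -0.002 -1" --pt "0.144 -0.56 -0.1 -0.0104 -0.036 -0.002 -1" --pt "0.144 -0.56 -0.1 -0.0104 -0.036 -0.002 -1" --pt "0.144 -0.56 -0.1 -0.0104 -0.036 -0.002 -1" --pt "0.144 -0.56 -0.1 -0.0104 -0.036 -0.002 -1" --pt "0.144 -0.56 -0.1 -0.0104 -0.036 -0.002 -1" --pt "0.144 -0.56 -0.1 -0.0104 -0.036 -0.002 -1"

```text
time_s: 3.1
tool_pos: [0.4239, -0.1691, 0.1624]
eef_rot: [0.255, 0.158, 0.953, -0.042]
wrist_force: [0.8, -0.1, -0.4]
width: 0.0852
grasp_force: 0.0
```

Run:
```python
from st import *
from plant import get_image
d=get_image("wrist");np.savez("w1.npz",**d);cv2.imwrite("pics/w1.png",d["image"][:,:,::-1])
show(); go(s,[.4717,-.1865,.0724],tool(-.326,60),8)
M=rot(s["eef_rot"]);print("cam in tool",(M.T@(d["xyz"]-s["tool_pos"])).round(3),(M.T@rot(d["orientation"])).round(2))
# refit bottle from wrist cloud
q=cloud(d).reshape(-1,3);q=q[~np.isnan(q[:,0])]
c=(q-[.5175,-.202,0]);w=-.326;e=np.array([np.cos(w),np.sin(w)]);l=c[:,:2]@e;m=c[:,:2]@[-e[1],e[0]]
q=q[(np.abs(m)<.045)&(l>-.1)&(l<.1)&(q[:,2]>.06)&(q[:,2]<.13)]
def f(a):
    x,y,w=a; e=np.array([np.cos(w),np.sin(w),0]); ax=e*np.cos(np.radians(21))-np.array([0,0,np.sin(np.radians(21))])
    B=np.array([x,y,0])-.08*e+[0,0,.092]; t=(q-B)@ax; r=np.linalg.norm(q-B-np.outer(t,ax),axis=1)
    return np.where(t<.11,r-.03,0)
r=least_squares(f,[.5175,-.202,-.326],loss="soft_l1",f_scale=.002);print(r.x.round(4),len(q),np.median(abs(r.fun)).round(4))
```

```text
{'time_s': np.float64(3.1), 'joint_pos': array([-0.774, -0.048,  2.166,  0.402,  0.583, -2.304]), 'tool_pos': array([ 0.424, -0.169,  0.162]), 'eef_rot': array([ 0.255,  0.158,  0.953, -0.042]), 'wrist_force': array([ 0.81 , -0.142, -0.432]), 'grasp_force': np.float64(0.0), 'width': np.float64(0.085)}
total [ 0.96 -0.35 -1.8 ] [-0.    -0.002  0.002] min rows 2.0
per row x 8 [ 0.119 -0.043 -0.225] [-0.     -0.0002  0.0003]
cam in tool [ 0.07  -0.    -0.162] [[ 0.   -0.96 -0.27]
 [ 1.    0.   -0.  ]
 [ 0.   -0.27  0.96]]
[ 0.5163 -0.2027 -0.3237] 9966 0.0045
```

View pics/w1.png

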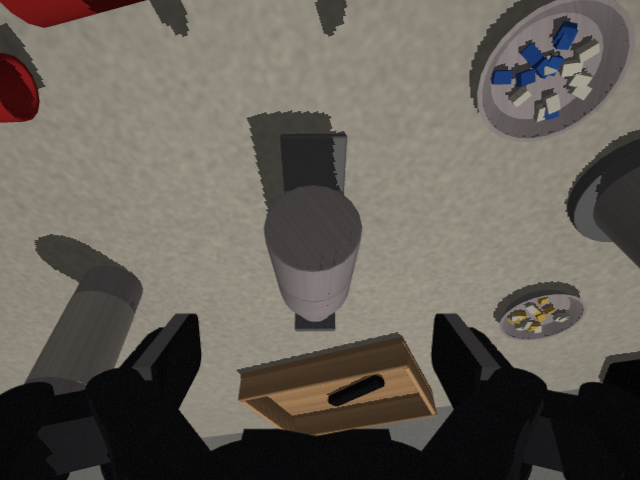

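The wrist view shows the bottle's base disc at (313,230), centred between the fingers (200 to 435). Now I move in along the tool axis and close.

Call:
move_arm --pt "0.12 -0.043 -0.225 0 0 0 -1" --pt "0.12 -0.043 -0.225 0 0 0 -1" --pt "0.12 -0.043 -0.225 0 0 0 -1" --pt "0.12 -0.043 -0.225 0 0 0 -1" --pt "0.12 -0.043 -0.225 0 0 0 -1" --pt "0.12 -0.043 -0.225 0 0 0 -1" --pt "0.12 -0.043 -0.225 0 0 0 -1" --pt "0.12 -0.043 -0.225 0 0 0 -1" --pt "0 0 0 0 0 0 -1"

```text
time_s: 4.28
tool_pos: [0.4719, -0.185, 0.0716]
eef_rot: [0.254, 0.157, 0.954, -0.042]
wrist_force: [-1.0, -0.3, -0.5]
width: 0.0855
grasp_force: 0.0
```

Run:
```python
from st import *
from plant import get_image
d=get_image("wrist");cv2.imwrite("pics/w2.png",d["image"][:,:,::-1])
show(); go(s,[.4712,-.1865,.0724],tool(-.326,60))
```

```text
{'time_s': np.float64(4.275), 'joint_pos': array([-0.71 ,  0.252,  2.138,  0.628,  0.322, -2.51 ]), 'tool_pos': array([ 0.472, -0.185,  0.072]), 'eef_rot': array([ 0.254,  0.157,  0.954, -0.042]), 'wrist_force': array([-1.04 , -0.347, -0.464]), 'grasp_force': np.float64(0.0), 'width': np.float64(0.086)}
total [-0.01 -0.03  0.02] [-0.002 -0.004  0.001] min rows 0.0
```

View pics/w2.png

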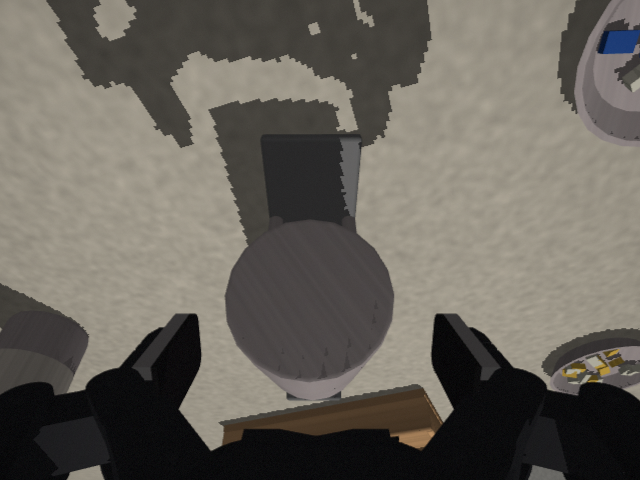

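The bottle's base disc is centred at column 310 and the finger midpoint is at 317. I nudge about 1.5 mm and close.

Call:
move_arm --pt "-0.01 -0.03 0 0 0 0 -1" --pt "0 0 0 0 0 0 1" --pt "0 0 0 0 0 0 1" --pt "0 0 0 0 0 0 1" --pt "0 0 0 0 0 0 1" --pt "0 0 0 0 0 0 1" --squeeze 60

```text
time_s: 5.08
tool_pos: [0.4712, -0.1871, 0.0734]
eef_rot: [0.255, 0.157, 0.953, -0.043]
wrist_force: [-13.4, 2.6, 14.9]
width: 0.0564
grasp_force: 59.6
```

Call:
move_arm --pt "-0.02 0.007 0.06 0 0 0 1" --pt "-0.02 0.007 0.1 0 0 0 1" --pt "-0.02 0.007 0.1 0 0 0 1" --pt "-0.02 0.007 0.1 0 0 0 1" --pt "0 0 0.15 0 0 0 1" --pt "0 0 0.15 0 0 0 1" --pt "0 0 0 0 0 0 1"

```text
time_s: 5.95
tool_pos: [0.4677, -0.1857, 0.1064]
eef_rot: [0.255, 0.157, 0.953, -0.042]
wrist_force: [0.1, 0.1, -1.5]
width: 0.0558
grasp_force: 64.0
```

Run:
```python
from st import *
from plant import get_image
d=get_image("wrist");np.savez("w3.npz",**d);t=get_image("scene");np.savez("s3.npz",**t)
cv2.imwrite("pics/w3.png",np.hstack([cv2.resize(d["image"],(400,300)),cv2.resize(t["image"][170:380,160:440],(400,300))])[:,:,::-1])
show()
```

```text
{'time_s': np.float64(5.95), 'joint_pos': array([-0.719,  0.168,  2.119,  0.497,  0.41 , -2.377]), 'tool_pos': array([ 0.468, -0.186,  0.106]), 'eef_rot': array([ 0.255,  0.157,  0.953, -0.042]), 'wrist_force': array([ 0.11 ,  0.105, -1.479]), 'grasp_force': np.float64(63.993), 'width': np.float64(0.056)}
```

View pics/w3.png

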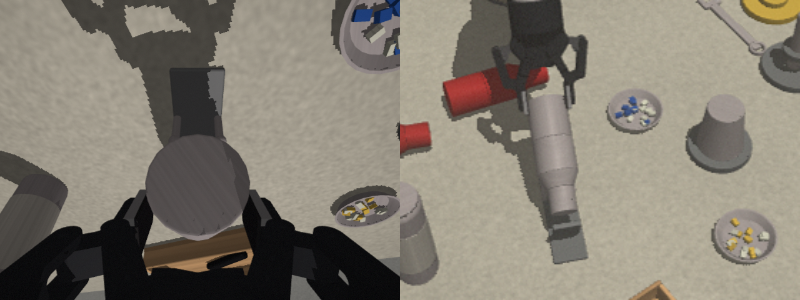

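The bottle is held and lifted clear of the rails, seated between the pads. Next I raise it and turn it mouth-down.

Call:
move_arm --pt "0 0 0.3 0 0 0 1" --pt "0 0 0.5 0 0 0 1" --pt "0 0 0.5 0 0 0 1" --pt "0 0 0.5 0.016 0.047 0 1" --pt "0 0 0.4 0.032 0.095 0 1" --pt "0 0 0.4 0.048 0.142 0 1" --pt "0 0 0.4 0.048 0.142 0 1" --pt "0 0 0.4 0.048 0.142 0 1" --pt "0 0 0.4 0.048 0.142 0 1" --pt "0 0 0.4 0.048 0.142 0 1" --pt "0 0 0.2 0.048 0.142 0 1" --pt "0 0 0 0.048 0.142 0 1"

```text
time_s: 7.55
tool_pos: [0.468, -0.1857, 0.326]
eef_rot: [-0.207, 0.159, 0.965, 0.033]
wrist_force: [-0.6, -1.3, -2.8]
width: 0.0561
grasp_force: 63.7
```

Run:
```python
from st import *
show(); go(s,[.487,.20,.33],tool(.57,129),20)
```

```text
{'time_s': np.float64(7.55), 'joint_pos': array([-0.558,  0.487,  1.02 , -0.107,  2.045, -1.831]), 'tool_pos': array([ 0.468, -0.186,  0.326]), 'eef_rot': array([-0.207,  0.159,  0.965,  0.033]), 'wrist_force': array([-0.627, -1.279, -2.751]), 'grasp_force': np.float64(63.661), 'width': np.float64(0.056)}
total [0.38 7.71 0.08] [-0.04   0.338  1.135] min rows 8.6
per row x 20 [0.019 0.386 0.004] [-0.002   0.0169  0.0567]
```

Call:
move_arm --pt "0.012 0.3 0.01 -0.002 0.017 0.05 1" --pt "0.012 0.44 0.01 -0.002 0.017 0.057 1" --pt "0.012 0.44 0.01 -0.002 0.017 0.057 1" --pt "0.012 0.44 0 -0.002 0.017 0.057 1" --pt "0.012 0.44 0 -0.002 0.017 0.057 1" --pt "0.012 0.44 0 -0.002 0.017 0.057 1" --pt "0.012 0.44 0 -0.002 0.017 0.057 1" --pt "0.012 0.44 0 -0.002 0.017 0.057 1" --pt "0.012 0.44 0 -0.002 0.017 0.057 1" --pt "0.012 0.44 0 -0.002 0.017 0.057 1" --pt "0.012 0.44 0 -0.002 0.017 0.057 1" --pt "0.012 0.44 0 -0.002 0.017 0.057 1"

```text
time_s: 9.05
tool_pos: [0.4743, 0.073, 0.3274]
eef_rot: [-0.28, -0.097, 0.954, -0.044]
wrist_force: [-0.5, -0.5, -2.3]
width: 0.056
grasp_force: 63.9
```

Run:
```python
from st import *
show(); go(s,[.481,.275,.33],tool(.57,129),11)
```

```text
{'time_s': np.float64(9.05), 'joint_pos': array([-0.009,  0.522,  1.013, -0.173,  2.159, -1.838]), 'tool_pos': array([0.474, 0.073, 0.327]), 'eef_rot': array([-0.28 , -0.097,  0.954, -0.044]), 'wrist_force': array([-0.534, -0.506, -2.256]), 'grasp_force': np.float64(63.853), 'width': np.float64(0.056)}
total [0.13 4.04 0.05] [-0.017  0.14   0.453] min rows 4.5
per row x 11 [0.012 0.367 0.005] [-0.0016  0.0127  0.0412]
```

Call:
move_arm --pt "0.012 0.38 0.005 -0.0016 0.0127 0.0412 1" --pt "0.012 0.38 0.005 -0.0016 0.0127 0.0412 1" --pt "0.012 0.38 0.005 -0.0016 0.0127 0.0412 1" --pt "0.012 0.38 0.005 -0.0016 0.0127 0.0412 1" --pt "0.012 0.38 0.005 -0.0016 0.0127 0.0412 1" --pt "0.012 0.38 0.005 -0.0016 0.0127 0.0412 1" --pt "0.012 0.38 0.005 -0.0016 0.0127 0.0412 1" --pt "0.012 0.38 0.005 -0.0016 0.0127 0.0412 1" --pt "0.012 0.38 0.005 -0.0016 0.0127 0.0412 1" --pt "0.012 0.38 0.005 -0.0016 0.0127 0.0412 1" --pt "0.012 0.25 0.005 -0.0016 0.0127 0.0412 1" --pt "0 0 0 0 0 0 1"

```text
time_s: 10.55
tool_pos: [0.481, 0.2752, 0.3293]
eef_rot: [-0.322, -0.264, 0.904, -0.094]
wrist_force: [0.6, -0.1, -1.5]
width: 0.0555
grasp_force: 64.2
```

Run:
```python
from st import *
from plant import get_image
show(); go(s,[.481,.275,.33],tool(.57,129))
d={n:get_image(n) for n in("scene","wrist","top")}
for n in d: np.savez(n+"4.npz",**d[n])
cv2.imwrite("pics/i4.png",np.hstack([cv2.resize(d["scene"]["image"][60:240,370:530],(400,450),interpolation=cv2.INTER_CUBIC),cv2.resize(d["wrist"]["image"],(400,450))])[:,:,::-1])
```

```text
{'time_s': np.float64(10.55), 'joint_pos': array([ 0.371,  0.818,  0.554, -0.193,  2.434, -1.872]), 'tool_pos': array([0.481, 0.275, 0.329]), 'eef_rot': array([-0.322, -0.264,  0.904, -0.094]), 'wrist_force': array([ 0.554, -0.119, -1.477]), 'grasp_force': np.float64(64.244), 'width': np.float64(0.056)}
total [-0.   -0.    0.01] [ 0.003 -0.002  0.001] min rows 0.0
```

View pics/i4.png

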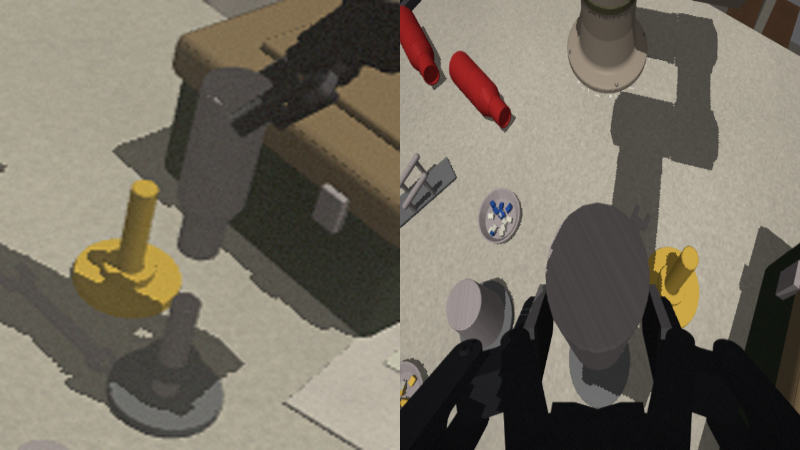

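The left half shows the inverted bottle just above the grey peg, and the right half shows its base disc between the pads. I'll fit the bottle axis and the peg axis in the same cameras.

```bash
cat > fit.py <<'E'
from h import *
def fits(S,zlo,zhi,cx=.487,cy=.279,mz=.17,peg=True):
    p=cloud(S).reshape(-1,3); col=S["image"].reshape(-1,3).astype(float)
    ok=~np.isnan(p[:,0])&(np.hypot(p[:,0]-cx,p[:,1]-cy)<.06)
    q=p[ok]; c=col[ok]
    b=q[(q[:,2]>zlo)&(q[:,2]<zhi)]; cb=c[(q[:,2]>zlo)&(q[:,2]<zhi)]
    out={}
    def ax(a): 
        v=np.array([a[2],a[3],-1.]);return np.array([a[0],a[1],mz]),v/np.linalg.norm(v)
    def f(a):
        P,v=ax(a); t=(b-P)@v; r=np.linalg.norm(b-P-np.outer(t,v),axis=1)
        zz=.17+t-a[4]   # station from base; a[4]: mouth offset along the axis from mz
        return r-np.interp(zz,[0,.112,.134,.17],[.03,.03,.0195,.0195])
    r=least_squares(f,[cx,cy,0,0,0],loss="soft_l1",f_scale=.0015); P,v=ax(r.x)
    print("bottle at z=mz xy",r.x[:2].round(4),"tilt deg",np.degrees(r.x[2:4]).round(2),"mouth z",(mz+v[2]*r.x[4]).round(4),len(b),"mad",np.median(abs(r.fun)).round(4))
    if peg:
        g=q[(q[:,2]>.075)&(q[:,2]<.126)&(np.hypot(q[:,0]-cx,q[:,1]-cy)<.03)]
        h=lambda a:np.hypot(*(g[:,:2]-a).T)-.014
        r2=least_squares(h,[cx,cy],loss="soft_l1",f_scale=.0015); print("peg side fit",r2.x.round(4),len(g),np.median(abs(r2.fun)).round(4))
        t=q[(q[:,2]>.126)&(q[:,2]<.132)]; print("peg top mean",t.mean(0).round(4) if len(t) else None,len(t))
E
python3 - <<'E'
from fit import *
S=np.load("scene4.npz"); fits(S,.185,.30)
fits(np.load("scene.npz"),.075,.126)
W=np.load("wrist4.npz");p=cloud(W)
q=p.reshape(-1,3);q=q[(np.hypot(q[:,0]-.487,q[:,1]-.279)<.045)&(q[:,2]>.3)&(q[:,2]<.38)]
print(len(q)); z0=np.median(q[:,2]);
d=q[abs(q[:,2]-z0)<.008]; A=np.c_[d[:,:2]-[.487,.279],np.ones(len(d))];k=np.linalg.lstsq(A,d[:,2],rcond=None)[0]
print("base plane slopes deg",np.degrees(k[:2]).round(2),"z",k[2].round(4),len(d)); 
(c,rr)=cv2.minEnclosingCircle((d[:,:2]*1000).astype(np.float32));print(c,rr)
# silhouette of base in wrist image rays at that height
E
```

```text
bottle at z=mz xy [0.4854 0.2782] tilt deg [-0.41  0.15] mouth z 0.1954 812 mad 0.001
peg side fit [0.4863 0.2807] 194 0.0011
peg top mean [0.4879 0.2793 0.1283] 70
bottle at z=mz xy [0.4792 0.2855] tilt deg [ 2.06 -0.29] mouth z 0.17 198 mad 0.0017
peg side fit [0.486  0.2804] 198 0.0011
peg top mean [0.4878 0.2788 0.1283] 68
26859
base plane slopes deg [0.09 0.15] z 0.3669 24359
(495.45733642578125, 284.3006591796875) 42.069252014160156
```

Run:
```python
from fit import *
# lateral (camera x) centres by silhouette in the scene view
for f in("scene4.npz","scene.npz"):
    S=np.load(f);p=cloud(S);K=S["intrinsics"];Rm=rot(S["orientation"]);near=np.hypot(p[...,0]-.487,p[...,1]-.279)
    for nm,lo,hi,rad in[("neck",.2,.228,.03),("peg",.08,.126,.025)]:
        if nm=="neck" and f=="scene.npz":continue
        m=(near<rad)&(p[...,2]>lo)&(p[...,2]<hi); L=[]
        for v in np.where(m.any(1))[0]:
            u=np.where(m[v])[0]; 
            if len(u)<6: continue
            zc=np.median(S["z_map"][v,u])+.7*(.0195 if nm=="neck" else .014)
            for _ in[0]:
                c=Rm@np.array([((u[0]+u[-1])/2-K[0,2])/K[0,0]*zc,(v-K[1,2])/K[1,1]*zc,zc])+S["xyz"]; L.append([*c,len(u)])
        L=np.array(L);lat=L[:,:3]@Rm[:,0]
        print(f,nm,"lat",lat.mean().round(4),"sd",lat.std().round(4),"rows",len(L),"width px",L[:,3].mean().round(1),"mean",L[:,:3].mean(0).round(4))
Rm=rot(np.load("scene4.npz")["orientation"]);print("cam right axis",Rm[:,0].round(3))
T=np.load("top4.npz");p=cloud(T);q=p[(np.hypot(p[...,0]-.487,p[...,1]-.279)<.04)&(abs(p[...,2]-.366)<.01)]
print("top: base disc",q.mean(0).round(4),len(q)); 
T=np.load("top.npz");p=cloud(T);q=p[(np.hypot(p[...,0]-.487,p[...,1]-.279)<.02)&(abs(p[...,2]-.129)<.006)];print("top: peg",q.mean(0).round(4),len(q))
# wrist: base disc centre by ellipse of depth-plane mask
W=np.load("wrist4.npz");p=cloud(W);m=((np.hypot(p[...,0]-.487,p[...,1]-.279)<.045)&(abs(p[...,2]-.367)<.003)).astype(np.uint8)
m=cv2.morphologyEx(m,cv2.MORPH_OPEN,np.ones((9,9)));c=max(cv2.findContours(m,0,2)[0],key=cv2.contourArea)[:,0]
pts=np.array([ray(W,u,v,.367) for u,v in c])[:,:2]
r=least_squares(lambda a:np.hypot(*(pts-a).T)-.03,[.487,.279],loss="soft_l1",f_scale=.001);print("wrist base centre",r.x.round(4),np.median(abs(r.fun)))
```

```text
scene4.npz neck lat 0.4903 sd 0.0012 rows 11 width px 14.6 mean [0.4901 0.2748 0.2061]
scene4.npz peg lat 0.4905 sd 0.0013 rows 15 width px 11.0 mean [0.4896 0.2775 0.0967]
scene.npz peg lat 0.4906 sd 0.0015 rows 15 width px 11.0 mean [0.4894 0.2777 0.0965]
cam right axis [0.512 0.859 0.017]
top: base disc [0.4905 0.2655 0.3661] 336
top: peg [0.4859 0.2808 0.1287] 78
wrist base centre [0.4854 0.278 ] 0.0007887934653732984
```

Call:
move_arm --pt "0.014 0.05 0 0 0 0 1" --pt "0 0 -0.2 0 0 0 1" --pt "0 0 -0.3 0 0 0 1" --pt "0 0 -0.3 0 0 0 1" --pt "0 0 -0.2 0 0 0 1" --pt "0 0 -0.12 0 0 0 1" --pt "0 0 -0.06 0 0 0 1" --pt "0 0 0 0 0 0 1"

```text
time_s: 11.7
tool_pos: [0.482, 0.2765, 0.2711]
eef_rot: [-0.321, -0.263, 0.905, -0.094]
wrist_force: [0.0, 0.3, -2.1]
width: 0.0558
grasp_force: 64.1
```

Run:
```python
from fit import *
from st import *
from plant import get_image
show(); go(s,[.4817,.2777,.27],tool(.57,129))
S=get_image("scene"); np.savez("s5.npz",**S); fits(S,.145,.24,mz=.13)
cv2.imwrite("pics/s5.png",cv2.resize(S["image"][100:250,390:510],(480,600),interpolation=cv2.INTER_CUBIC)[:,:,::-1])
```

```text
{'time_s': np.float64(11.7), 'joint_pos': array([ 0.372,  0.817,  0.701, -0.164,  2.29 , -1.831]), 'tool_pos': array([0.482, 0.277, 0.271]), 'eef_rot': array([-0.321, -0.263,  0.905, -0.094]), 'wrist_force': array([ 0.042,  0.271, -2.089]), 'grasp_force': np.float64(64.12), 'width': np.float64(0.056)}
total [-0.01  0.02 -0.02] [ 0.003 -0.002  0.004] min rows 0.0
bottle at z=mz xy [0.4867 0.2788] tilt deg [-0.19 -0.39] mouth z 0.1374 684 mad 0.001
peg side fit [0.4859 0.2808] 191 0.0011
peg top mean [0.4936 0.2717 0.128 ] 17
```

View pics/s5.png

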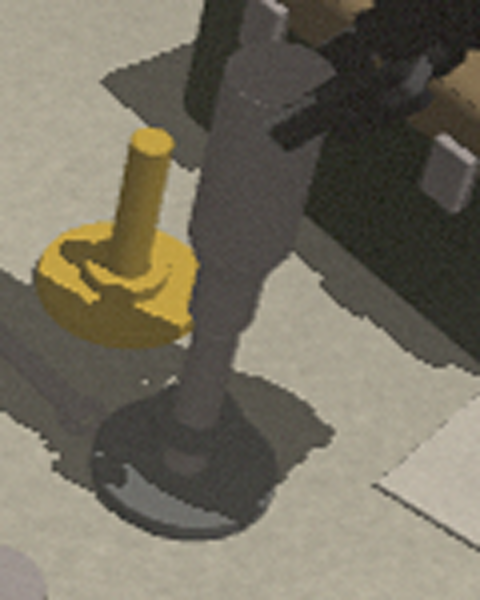

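The bottle's mouth is just above the peg top. The fit says it still needs about 1.5 mm in +y, so I correct that and lower slowly.

Call:
move_arm --pt "-0.01 0.03 0 0 0 0 1" --pt "0 0 -0.05 0 0 0 1" --pt "0 0 -0.05 0 0 0 1" --pt "0 0 -0.05 0 0 0 1" --pt "0 0 -0.04 0 0 0 1" --pt "0 0 -0.04 0 0 0 1"

```text
time_s: 12.5
tool_pos: [0.4815, 0.278, 0.2593]
eef_rot: [-0.322, -0.263, 0.905, -0.094]
wrist_force: [-0.1, -0.4, -2.3]
width: 0.056
grasp_force: 64.1
```

Call:
move_arm --pt "0 0 -0.04 0 0 0 1" --pt "0 0 -0.04 0 0 0 1" --pt "0 0 -0.04 0 0 0 1" --pt "0 0 -0.04 0 0 0 1"

```text
time_s: 13.0
tool_pos: [0.4815, 0.278, 0.2513]
eef_rot: [-0.322, -0.263, 0.905, -0.094]
wrist_force: [-0.4, -1.0, -1.0]
width: 0.0556
grasp_force: 64.1
```

Call:
move_arm --pt "0 0 -0.06 0 0 0 1" --pt "0 0 -0.08 0 0 0 1" --pt "0 0 -0.1 0 0 0 1" --pt "0 0 -0.1 0 0 0 1" --pt "0 0 -0.1 0 0 0 1"

```text
time_s: 13.62
tool_pos: [0.4814, 0.278, 0.2291]
eef_rot: [-0.322, -0.263, 0.905, -0.094]
wrist_force: [1.5, -0.1, -1.8]
width: 0.056
grasp_force: 64.1
```

Call:
move_arm --pt "0 0 -0.1 0 0 0 1" --pt "0 0 -0.1 0 0 0 1" --pt "0 0 -0.1 0 0 0 1" --pt "0 0 -0.1 0 0 0 1" --pt "0 0 -0.1 0 0 0 1" --pt "0 0 -0.04 0 0 0 1" --pt "0 0 -0.04 0 0 0 1"

```text
time_s: 14.5
tool_pos: [0.4815, 0.278, 0.2004]
eef_rot: [-0.321, -0.263, 0.905, -0.094]
wrist_force: [0.8, -0.2, -2.6]
width: 0.0559
grasp_force: 64.1
```

Call:
move_arm --pt "0 0 -0.03 0 0 0 1" --pt "0 0 -0.03 0 0 0 1" --pt "0 0 -0.03 0 0 0 1" --pt "0 0 -0.03 0 0 0 1" --pt "0 0 -0.03 0 0 0 1" --pt "0 0 0 0 0 0 1"

```text
time_s: 15.25
tool_pos: [0.4814, 0.278, 0.1928]
eef_rot: [-0.322, -0.263, 0.905, -0.094]
wrist_force: [0.9, -0.2, -2.4]
width: 0.0559
grasp_force: 64.1
```

Call:
move_arm --pt "0 0 -0.02 0 0 0 1" --pt "0 0 -0.02 0 0 0 1" --pt "0 0 -0.02 0 0 0 1" --pt "0 0 -0.02 0 0 0 1" --pt "0 0 0 0 0 0 1"

```text
time_s: 15.88
tool_pos: [0.4814, 0.278, 0.1895]
eef_rot: [-0.321, -0.263, 0.905, -0.094]
wrist_force: [0.3, -0.2, 2.8]
width: 0.0559
grasp_force: 64.1
```

The mouth now rests on the collar: Fz changed by 5 N at about 56.5 mm height. I press straight down in small steps.

Call:
move_arm --pt "0 0 -0.03 0 0 0 1" --pt "0 0 -0.03 0 0 0 1" --pt "0 0 -0.03 0 0 0 1" --pt "0 0 -0.03 0 0 0 1" --pt "0 0 -0.03 0 0 0 1" --pt "0 0 -0.03 0 0 0 1"

```text
time_s: 16.62
tool_pos: [0.4815, 0.278, 0.1798]
eef_rot: [-0.322, -0.263, 0.905, -0.094]
wrist_force: [0.4, -0.6, 3.9]
width: 0.0556
grasp_force: 64.1
```

Call:
move_arm --pt "0 0 -0.03 0 0 0 1" --pt "0 0 -0.03 0 0 0 1" --pt "0 0 -0.03 0 0 0 1" --pt "0 0 -0.03 0 0 0 1" --pt "0 0 -0.03 0 0 0 1" --pt "0 0 -0.03 0 0 0 1" --pt "0 0 -0.03 0 0 0 1" --pt "0 0 -0.03 0 0 0 1" --pt "0 0 -0.03 0 0 0 1" --pt "0 0 -0.03 0 0 0 1"

```text
time_s: 17.88
tool_pos: [0.4815, 0.278, 0.1648]
eef_rot: [-0.322, -0.263, 0.905, -0.094]
wrist_force: [-0.1, 0.0, 4.3]
width: 0.0556
grasp_force: 64.1
```

Call:
move_arm --pt "0 0 -0.02 0 0 0 1" --pt "0 0 -0.02 0 0 0 1" --pt "0 0 -0.02 0 0 0 1" --pt "0 0 -0.015 0 0 0 1" --pt "0 0 -0.015 0 0 0 1"

```text
time_s: 18.5
tool_pos: [0.4815, 0.278, 0.1604]
eef_rot: [-0.322, -0.263, 0.905, -0.094]
wrist_force: [-1.3, -0.0, 2.1]
width: 0.0557
grasp_force: 64.1
```

Call:
move_arm --pt "0 0 -0.015 0 0 0 1" --pt "0 0 -0.015 0 0 0 1" --pt "0 0 -0.01 0 0 0 1"

```text
time_s: 18.88
tool_pos: [0.4814, 0.278, 0.1593]
eef_rot: [-0.322, -0.263, 0.905, -0.094]
wrist_force: [-0.4, 1.6, 10.4]
width: 0.0561
grasp_force: 64.4
```

Call:
move_arm --pt "0 0 -0.01 0 0 0 1" --pt "0 0 -0.01 0 0 0 1" --pt "0 0 0 0 0 0 1"

```text
time_s: 19.25
tool_pos: [0.4815, 0.278, 0.1592]
eef_rot: [-0.321, -0.263, 0.905, -0.094]
wrist_force: [0.1, 0.1, 14.2]
width: 0.0558
grasp_force: 64.7
```

Run:
```python
from fit import *
from st import *
from plant import get_image
show()
S=get_image("scene"); np.savez("s6.npz",**S); fits(S,.04,.14,mz=.03,peg=False)
cv2.imwrite("pics/s6.png",cv2.resize(S["image"][120:250,390:510],(480,520),interpolation=cv2.INTER_CUBIC)[:,:,::-1])
```

```text
{'time_s': np.float64(19.25), 'joint_pos': array([ 0.374,  0.872,  0.886, -0.138,  2.054, -1.784]), 'tool_pos': array([0.481, 0.278, 0.159]), 'eef_rot': array([-0.321, -0.263,  0.905, -0.094]), 'wrist_force': array([ 0.098,  0.078, 14.243]), 'grasp_force': np.float64(64.716), 'width': np.float64(0.056)}
bottle at z=mz xy [0.487  0.2802] tilt deg [ 0.35 -0.4 ] mouth z 0.0262 617 mad 0.001
```

View pics/s6.png

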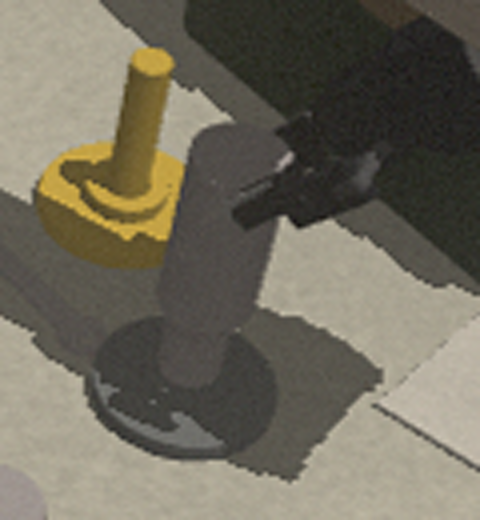

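The mouth fits at 26.2 mm and the force rises against a hard stop, so the collar is home. I ease off, open, and back out along the tool axis.

Call:
move_arm --pt "0 0 0.01 0 0 0 1" --pt "0 0 0.01 0 0 0 1" --pt "0 0 0 0 0 0 1"

```text
time_s: 19.68
tool_pos: [0.4815, 0.278, 0.1593]
eef_rot: [-0.321, -0.263, 0.905, -0.094]
wrist_force: [-0.0, 0.2, 8.1]
width: 0.0557
grasp_force: 64.6
```

Call:
move_arm --pt "0 0 0.01 0 0 0 1" --pt "0 0 0.005 0 0 0 1" --pt "0 0 0 0 0 0 0" --pt "0 0 0 0 0 0 -1" --pt "0 0 0 0 0 0 -1" --pt "0 0 0 0 0 0 -1" --pt "0 0 0 0 0 0 -1" --squeeze 20

```text
time_s: 20.55
tool_pos: [0.4815, 0.278, 0.1591]
eef_rot: [-0.322, -0.263, 0.905, -0.094]
wrist_force: [0.6, -0.5, 0.2]
width: 0.0853
grasp_force: 0.0
```

Call:
move_arm --pt "0.053 0.034 0.078 0 0 0 -1" --pt "0.106 0.068 0.155 0 0 0 -1" --pt "0.16 0.1 0.23 0 0 0 -1" --pt "0.16 0.1 0.23 0 0 0 -1" --pt "0.16 0.1 0.23 0 0 0 -1" --pt "0.16 0.1 0.23 0 0 0 -1" --pt "0.16 0.1 0.23 0 0 0 -1" --pt "0.16 0.1 0.23 0 0 0 -1" --pt "0.05 0.03 0.2 0 0 0 -1" --pt "0 0 0 0 0 0 -1"

```text
time_s: 21.8
tool_pos: [0.5389, 0.314, 0.2486]
eef_rot: [-0.322, -0.263, 0.905, -0.094]
wrist_force: [0.3, 0.7, -0.2]
width: 0.0853
grasp_force: 0.0
```

Run:
```python
from fit import *
from st import *
from plant import get_image
show()
S=get_image("scene"); fits(S,.04,.19,mz=.03,peg=False)
cv2.imwrite("pics/s7.png",S["image"][:,:,::-1])
```

```text
{'time_s': np.float64(21.8), 'joint_pos': array([ 0.39 ,  1.117,  0.188, -0.189,  2.505, -1.861]), 'tool_pos': array([0.539, 0.314, 0.249]), 'eef_rot': array([-0.322, -0.263,  0.905, -0.094]), 'wrist_force': array([ 0.291,  0.684, -0.17 ]), 'grasp_force': np.float64(0.0), 'width': np.float64(0.085)}
bottle at z=mz xy [0.4863 0.2804] tilt deg [-0.07 -0.2 ] mouth z 0.0262 1054 mad 0.001
```

View pics/s7.png

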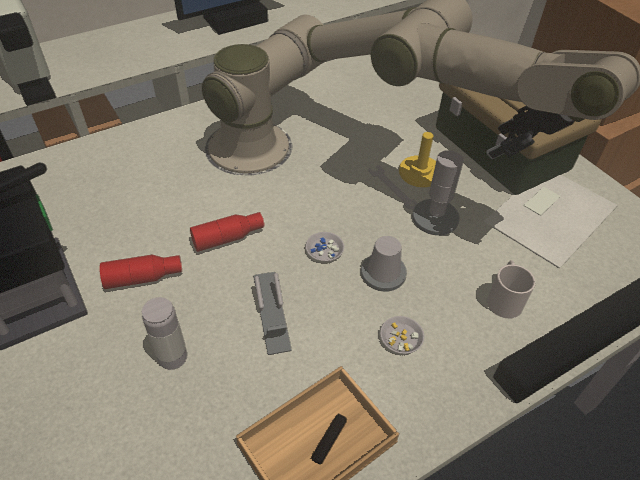

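The bottle stands inverted on the grey stand at (445,190), mouth fitted at 26 mm. The gripper is clear and the other things look unmoved.

```bash
python3 -c "
from plant import workorder
print(workorder.finish_job())"
```

```text
the job is handed in; nothing more can be done
None
```

I handed the job in at about 22 s: the bottle stands mouth-down on the grey stand with its collar pressed home (mouth measured at 26 mm, against 26 mm when home), the gripper is clear and nothing else looks moved; the judge gave no verdict.

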